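Roll the diffuser strip home in a bench lamp

ROBOT

A 6-joint arm with a two-finger parallel gripper is mounted at the origin on the work surface. World frame = base frame: x ahead of the robot, y to its left, z up, the work surface at z = 0. Lengths are in m, angles in degrees, forces in N, time in s.
With the tool pointing down it reaches from about 0.25 to 0.775 m from the base axis. Payload 8.9 kg.
Tool frame: the origin (TCP) lies midway between the tips of the shut fingers; the grasp point (between the pads) lies 19 mm behind it (r.grip_depth is the distance from the TCP to the grasp point, in m); z points along the fingers, y is the line along which they close (so a half turn about z gives the same grasp; the last joint's range is limited). The gripper opens to 85 mm and grips with 20 to 120 N. Pads are 22 mm wide; open, the fingers measure 114 mm over their backs; the gripper's body (76 mm by 85 mm) begins 54 mm behind the grasp point. The pads swing forward as they close: fully open they stand 13 mm farther back than shut.
Start: joints at [-81.893, 16.656, -8.789, 64.555, 0, 82.019], TCP at [0.145, -0.504, 0.206] pointing down, gripper open.
Joint ranges: [-144.48, 144.48], [-52.06, 99.96], [-74.48, 78.29], [-112.23, 115.85], [-86.99, 84.42], [-180, 180]. Speed limits (degrees/s): [127.2, 127.2, 159.86, 180, 180, 180].

INTERFACE

Orientations are given as a 3x3 rotation matrix whose columns are the frame's x, y, z axes.
In Python, from bench import r gives the robot as it stands.
- The arm moves only by the tool jog_arm, never from a script. Its argument "targets" is a list of rows, each a list of 7 numbers: the turn, a rotation vector about the tool's x, y, z in rad, then the shift along the tool's x, y, z in mm, then the gripper's target within -1 to 1 (fully open at 1, half-way at 0, shut at -1). In form: [[ax, ay, az, dx, dy, dz, grip], ...]. A call has 1 to 20 rows; each row shifts and turns the commanded pose from where the row before left it, along the tool's axes as they then stand; what a row does not reach is not made up. A row lasts 1/8 s, in which the tool goes at most 62.5 mm and 10.7 degrees, less where a joint would pass 70% of its speed; a pose out of reach is approached as far as the arm can. A call is refused whole if a number of a shift passes 62.5 or a number of a turn 0.188, either way. A call with a gripper value outside its range is refused whole. The fingers move at their own pace and stop on an object; "grip_force" is the grip in N (left out, the last holds). Time passes only in rows, so rows that do not move let the fingers close. It gives the time, the measured TCP pose, the force, the opening and the grip force at its end, in the units of the state.
- r.state(): the state, without advancing time (a new reading comes with each control period).
- r.grab_frame(name): name is "side" or "top"; returns a dict with "pixels" (400x640x3 uint8, red, green, blue), "vertical_fov" (degrees; the focal length in pixels is half the picture's height over the tangent of half this angle, whatever the lens; pixels are square), "cx", "cy" (the principal point, pixels), "eye" and "attitude" of the camera in the world. Camera axes: x right, y up, looking along -z (the intrinsics and any distortion apply to the point x, -y, -z); pixel columns grow to the right and rows downward; lengths in m; the calibration is good to about 2 mm. A picture is of the moment at which its call begins. There is no depth.
- r.sign_off(): hands the job in; it is judged then, once.
The state is a dict: "t": time; "joint_positions": joint angles; "joint_velocities": joint speeds; "joint_efforts": joint torques, N m; "tcp_pos": TCP position; "orientation": TCP orientation; "wrist_force": force on the tool from outside, world axes, zero at the start; "ft_torque": the same for the moment, N m; "grip_width": finger opening in m; "grip_force": force on a finger pad.
Only numpy, scipy, OpenCV 4.12 (cv2) and the standard library are available. Lean on these libraries where they do the work, as an engineer would, in place of code of your own. Each camera call takes 0.05 s, during which the arm holds its last target. There are 200 camera calls.

TASK

The white diffuser strip of the bench lamp is standing proud of its aluminium channel. Take the hand roller by its handle and roll its wheel firmly along the strip, beginning at one end and working through to the other, until the strip is fully home along its whole length; then lay the roller in the tool tray and let go. Press the strip with the roller only, never touching the lamp with the gripper, and leave the bottle, meter, solder reel and pliers where they are.

Things in the scene. Friction and masses are not known exactly. Their poses are not given: they have to be found in the camera images.
- lamp: Bench lamp head, lying face up, clipped to the bench. Origin on the bench under the middle of its strip; x along the lamp towards its driver block, z up. Aluminium channel 30 mm wide, 20 mm high, from x = -88 to +106 mm; on that end a grey driver block 48 mm wide, 72 mm high (switch 75), x = +106 to +158 mm. Four flat clips, 6 mm high, reach 30 mm to either side of the middle line.
- strip_mid (a point): Middle of the white diffuser strip, 160 mm long and 20 mm wide, that lies between the channel's walls: the point on its top when fully home, 21 mm above the bench and 1 mm above the walls. At the start the strip's top stands about 4 mm higher. It gives only where pressed: about 6 N for each 16 mm of length under the load, so 10 to 20 N under a roller, and stays where pushed.
- strip_end1 (a point): End of the diffuser strip away from the driver block, on the middle line, at the height of its top when fully home (21 mm). Fixed to the lamp.
- strip_end10 (a point): End of the diffuser strip next to the driver block, likewise (26 mm of open channel lie between it and the block).
- roller_grip (a point): Hand roller (about 0.33 kg): grip point, mid-thickness of its beech handle, a straight bar 130 mm long, 24 mm wide, 24 mm high, sides free here. Axes as it lies: x level, forwards to the wheel, y along the axle, z up. It lies on wheel and handle butt, the handle sloping down to the rear by 24.6 degrees, this point 44 mm above the bench. 80 mm from the butt, 50 mm from the handle's front.
- roller_axle (a point): Centre of the hand roller's rubber wheel, 44 mm in diameter, 36 mm wide, turning freely in a steel fork 48 mm wide under the handle's front. With the handle level it is 32 mm ahead of and 39 mm below the grip point, so the wheel's lowest point is 61 mm below the grip point and the handle's underside 49 mm above that lowest point. Lying: 45 mm ahead of the grip point, 22 mm above the bench.
- roller_butt (a point): Middle of the rear end face of the hand roller's handle. As it lies, the whole roller reaches from 67 mm ahead of the grip point to 78 mm behind it.
- tray: Shallow grey open tool tray, 208 mm long (x), 128 mm wide (y), 20 mm high, walls 4 mm, floor about 4 mm; origin under its centre on the bench.
- bottle: Bystander: brown solvent bottle 54 mm in diameter, 160 mm high, standing beside the lamp; origin at the centre of its underside.
- meter: Bystander: multimeter lying on its back, 165 x 80 mm, 45 mm high at the dial; origin under its centre, x along its length.
- reel: Bystander: solder reel on an upright stand beside the tray: round base 76 mm in diameter, reel 62 mm in diameter up to 62 mm, bare 10 mm spindle up to 150 mm; origin at the centre of its underside.
- pliers: Bystander: pliers lying flat, 170 mm long, 65 mm wide, 18 mm high; origin on the bench 14 mm behind the pivot, x towards the jaws, which reach to x = +61 mm, the handles to x = -108 mm.
- strip1 (a joint): How far bit 1 of the diffuser strip stands above its seat, in m (0 = fully home, at most 0.006). The strip is read in ten bits of 16 mm, 1 next to strip_end1, 10 next to strip_end10; this one is centred -72 mm along the lamp's x.
- strip2 (a joint): How far bit 2 of the diffuser strip stands above its seat, in m (0 = fully home, at most 0.006). The strip is read in ten bits of 16 mm, 1 next to strip_end1, 10 next to strip_end10; this one is centred -56 mm along the lamp's x.
- strip3 (a joint): How far bit 3 of the diffuser strip stands above its seat, in m (0 = fully home, at most 0.006). The strip is read in ten bits of 16 mm, 1 next to strip_end1, 10 next to strip_end10; this one is centred -40 mm along the lamp's x.
- strip4 (a joint): How far bit 4 of the diffuser strip stands above its seat, in m (0 = fully home, at most 0.006). The strip is read in ten bits of 16 mm, 1 next to strip_end1, 10 next to strip_end10; this one is centred -24 mm along the lamp's x.
- strip5 (a joint): How far bit 5 of the diffuser strip stands above its seat, in m (0 = fully home, at most 0.006). The strip is read in ten bits of 16 mm, 1 next to strip_end1, 10 next to strip_end10; this one is centred -8 mm along the lamp's x.
- strip6 (a joint): How far bit 6 of the diffuser strip stands above its seat, in m (0 = fully home, at most 0.006). The strip is read in ten bits of 16 mm, 1 next to strip_end1, 10 next to strip_end10; this one is centred +8 mm along the lamp's x.
- strip7 (a joint): How far bit 7 of the diffuser strip stands above its seat, in m (0 = fully home, at most 0.006). The strip is read in ten bits of 16 mm, 1 next to strip_end1, 10 next to strip_end10; this one is centred +24 mm along the lamp's x.
- strip8 (a joint): How far bit 8 of the diffuser strip stands above its seat, in m (0 = fully home, at most 0.006). The strip is read in ten bits of 16 mm, 1 next to strip_end1, 10 next to strip_end10; this one is centred +40 mm along the lamp's x.
- strip9 (a joint): How far bit 9 of the diffuser strip stands above its seat, in m (0 = fully home, at most 0.006). The strip is read in ten bits of 16 mm, 1 next to strip_end1, 10 next to strip_end10; this one is centred +56 mm along the lamp's x.
- strip10 (a joint): How far bit 10 of the diffuser strip stands above its seat, in m (0 = fully home, at most 0.006). The strip is read in ten bits of 16 mm, 1 next to strip_end1, 10 next to strip_end10; this one is centred +72 mm along the lamp's x.
Not all that is in view belongs to the job. Several things look just like the tray: the one meant starts nearest to the robot's base.

How it is judged (in metres and radians):
On the way, in this order (a step that is already met when the one before it is completed fails the run):
1. under the roller, the strip is home near one end while its middle and its other end still stand proud (((value of joint strip2 below 0.002 m and value of joint each of strip5, strip6, strip9, strip10 above 0.002 m and contact force between roller and lamp above 3 N) or (value of joint strip9 below 0.002 m and value of joint each of strip6, strip5, strip2, strip1 above 0.002 m and contact force between roller and lamp above 3 N))), for 0.05 s.
2. the roller has worked along to the middle, while the other end still stands proud (((value of joint each of strip2, strip5 below 0.002 m and value of joint each of strip9, strip10 above 0.002 m and contact force between roller and lamp above 3 N) or (value of joint each of strip9, strip6 below 0.002 m and value of joint each of strip2, strip1 above 0.002 m and contact force between roller and lamp above 3 N))), for 0.05 s.
3. the roller has worked along to the other end: the strip is home near both ends and in the middle (value of joint each of strip2, strip5, strip6, strip9 below 0.002 m and contact force between roller and lamp above 3 N), for 0.05 s.
At the end, for the whole second after the job is handed in: All ten bits of the strip are within 1.5 mm of fully home; the roller lies at rest in the tool tray, let go, its grip point within 80 mm lengthwise and 45 mm crosswise of the tray's centre and lower than 62 mm above the bench (value of joint each of strip1, strip2, strip3, strip4, strip5, strip6, strip7, strip8, strip9, strip10 below 0.0015 m and x of roller_grip in the frame of tray between -0.08 and 0.08 m and y of roller_grip in the frame of tray between -0.045 and 0.045 m and z of roller_grip in the frame of tray between 0 and 0.062 m and linear speed of roller below 0.02 m/s and angular speed of roller below 0.2 rad/s and contact force between roller and tray above 0.5 N); the robot touches nothing.
It fails at once if the fingers or the arm press on the lamp (contact force between any of the fingers, the arm and lamp above 1.5 N).
It fails at once if the bottle, meter, reel or pliers are moved by more than 20 mm, or the bottle is tipped over (distance of any of bottle, meter, reel, pliers from where it was at the start of the episode above 0.02 m or angle between bottle's own z axis and vertical above 0.3 rad).
It also fails if it takes over 61 s, if anything falls off the work surface, if the arm or the gripper's body presses on something with over 40 N, if the wrist force passes 120 N, or if a joint passes its speed limit or range.

## Working session

There is one attempt and no reset: what is moved stays moved. The work goes in short steps, Python scripts to look and compute and a tool call to move; the robot and the scene stay as the last step left them, time stands still between calls to the robot, and variables do not carry over. Pictures are saved under pics/ and viewed, at most 10 in all, crops included, and the job is handed in when it is done.

Besides the shell and the picture viewer there is one more tool, called after ">>>" as name(argument=value, ...), one argument or row to a line, values as JSON. jog_arm: Moves the arm, as the interface text tells. Its arguments: {"type":"object","properties":{"targets":{"type":"array","items":{"type":"array","items":{"type":"number"}}},"grip_force":{"type":"number"}},"required":["targets"]}

```bash
mkdir -p pics; ls; python3 - <<'E'
from bench import r
import cv2,numpy as np
for n in("top","side"):
    f=r.grab_frame(n); cv2.imwrite(f"pics/{n}0.png",f["pixels"][:,:,::-1])
    print(n,{k:(np.round(v,4).tolist() if not isinstance(v,str) else v) for k,v in f.items() if k!="pixels"})
print(r.state(), r.grip_depth)
E
```

```text
pics
top {'vertical_fov': 45.9518, 'cx': 320.2567, 'cy': 194.9431, 'eye': [0.4053, 0.1096, 1.5749], 'attitude': [[0.0094, 0.9947, -0.1021], [-0.9999, 0.01, 0.0059], [0.0069, 0.1021, 0.9948]]}
side {'vertical_fov': 45.6534, 'cx': 327.4139, 'cy': 201.155, 'eye': [-0.1955, -1.1169, 1.1257], 'attitude': [[0.8347, 0.3383, -0.4346], [-0.5507, 0.5009, -0.6677], [-0.0082, 0.7967, 0.6043]]}
{'t': 0.1, 'joint_positions': array([-8.18941777e+01,  1.66846316e+01, -8.82564342e+00,  6.45541254e+01,
        3.74143305e-04,  8.20185043e+01]), 'joint_velocities': array([ 0.01586299, -0.07442918,  0.17232284,  0.10832001, -0.07358568,
       -0.09331624]), 'joint_efforts': array([ 8.93142860e-04, -5.37977743e+01,  3.31919217e+01,  9.33357049e-03,
       -2.40334321e-04,  1.21199275e-06]), 'tcp_pos': array([ 0.14542513, -0.50403568,  0.20540661]), 'orientation': array([[ 9.60840525e-01,  2.77101897e-01, -1.52021122e-04],
       [ 2.77101891e-01, -9.60839894e-01,  1.11369020e-03],
       [ 1.62537708e-04, -1.11220401e-03, -9.99999368e-01]]), 'wrist_force': array([-0.69047237,  0.11855085,  0.90177553]), 'ft_torque': array([ 0.04356304, -0.01930837, -0.00334096]), 'grip_force': 0.0, 'grip_width': 0.08527008723282169} 0.0187
```

View pics/top0.png

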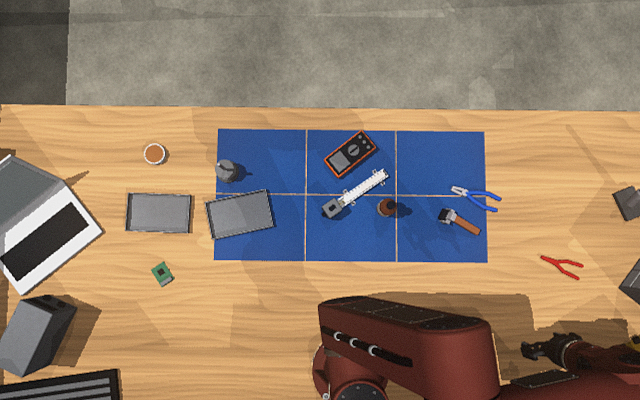

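View pics/side0.png

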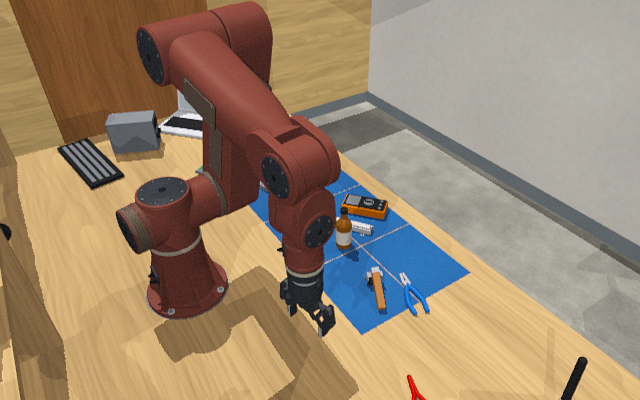

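The top view shows the mat with the left tray (240,214), the lamp (block at 333,208, strip to 388,170), bottle (387,207), meter (350,154), reel (228,170), roller (wheel 446,214, butt 480,232) and pliers (475,197). The side view shows the bottle hiding part of the lamp, and the roller at (378,288). Next I'll zoom in.

```bash
python3 - <<'E'
import cv2
t=cv2.imread("pics/top0.png"); s=cv2.imread("pics/side0.png")
a=cv2.resize(t[140:240,315:395],None,fx=5,fy=5,interpolation=cv2.INTER_CUBIC)
b=cv2.resize(t[180:260,430:510],None,fx=5,fy=5,interpolation=cv2.INTER_CUBIC)
b=cv2.copyMakeBorder(b,0,100,0,0,cv2.BORDER_CONSTANT)
cv2.imwrite("pics/c1.png",cv2.hconcat([a,b]))
c=cv2.resize(t[150:250,195:285],None,fx=4,fy=4,interpolation=cv2.INTER_CUBIC)
d=cv2.resize(s[180:320,330:440],None,fx=4,fy=4,interpolation=cv2.INTER_CUBIC)
c=cv2.copyMakeBorder(c,0,160,0,0,cv2.BORDER_CONSTANT)
cv2.imwrite("pics/c2.png",cv2.hconcat([c,d]))
E
```

```text
(no output)
```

View pics/c1.png

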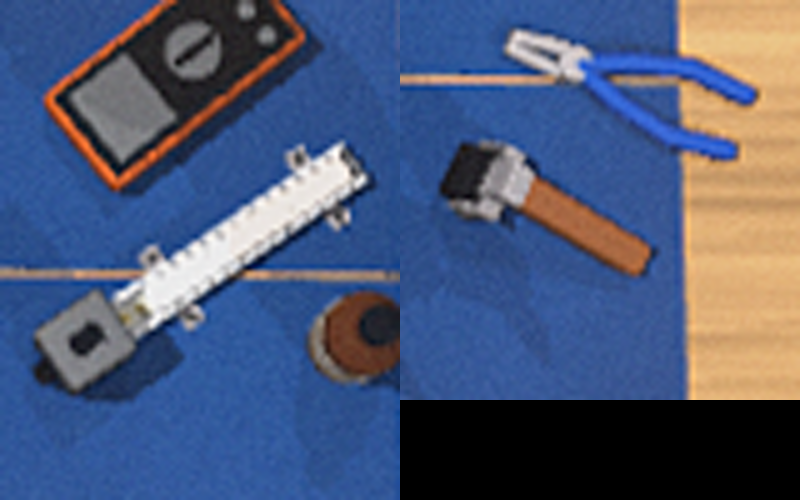

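View pics/c2.png

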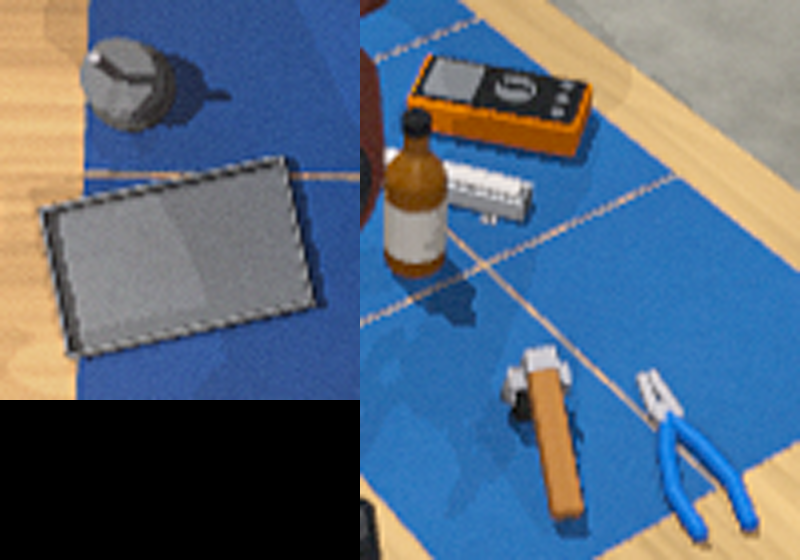

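Top crop: the channel's far end is at about (387,172) and the driver block's top at about (332,208). The handle runs from (455,219) to (478,234), and the tray corners are near (205,202), (265,190), (274,226) and (213,238). I'll fit the known shapes to these masks.

```bash
cat > h.py <<'E'
import numpy as np, cv2
from scipy.optimize import minimize
def proj(f,P):
    A=np.array(f["attitude"]);c=(np.asarray(P)-f["eye"])@A
    F=200/np.tan(np.radians(f["vertical_fov"]/2))
    return np.c_[f["cx"]-F*c[:,0]/c[:,2], f["cy"]+F*c[:,1]/c[:,2]]
def box(x0,x1,y0,y1,z0,z1):
    return np.array([[x,y,z] for x in(x0,x1) for y in(y0,y1) for z in(z0,z1)])/1000
def place(P,p,pitch=0,z=0):
    a=np.radians(pitch);c,s=np.cos(a),np.sin(a)
    P=P@np.array([[c,0,-s],[0,1,0],[s,0,c]]).T      # front up by pitch
    a=np.radians(p[2]);c,s=np.cos(a),np.sin(a)
    return P@np.array([[c,-s,0],[s,c,0],[0,0,1]]).T+[p[0],p[1],z]
S=8
def render(f,polys,roi):
    c0,c1,r0,r1=roi; m=np.zeros(((r1-r0)*S,(c1-c0)*S),np.uint8)
    for P in polys:
        q=(proj(f,P)-[c0,r0]+.5)*S
        cv2.fillConvexPoly(m,cv2.convexHull(q.astype(np.float32)).astype(np.int32),255)
    return cv2.resize(m,(c1-c0,r1-r0),interpolation=cv2.INTER_AREA)/255.
def fit(obs,model,p0,scale):
    def cost(q):
        p=np.asarray(p0)+q*scale
        return sum(np.abs(render(f,model(p),roi)-m).sum() for f,m,roi in obs)
    b=None
    for k in range(4):
        q0=np.zeros(len(p0)) if b is None else b.x
        o=minimize(cost,q0,method="Nelder-Mead",options=dict(initial_simplex=q0+np.r_[np.zeros((1,len(p0))),np.eye(len(p0))*(1-.2*k)],xatol=.01,fatol=.05,maxiter=600))
        if b is None or o.fun<b.fun:b=o
    return np.asarray(p0)+b.x*scale,b.fun,[m.sum() for _,m,_ in obs]
def mask(f,roi,fn):
    c0,c1,r0,r1=roi; im=f["pixels"][r0:r1,c0:c1]
    hsv=cv2.cvtColor(np.ascontiguousarray(im),cv2.COLOR_RGB2HSV).astype(int)
    return fn(hsv[...,0],hsv[...,1],hsv[...,2]).astype(float)
def ray(f,u,v,z):
    F=200/np.tan(np.radians(f["vertical_fov"]/2))
    d=np.array(f["attitude"])@[(u-f["cx"])/F,-(v-f["cy"])/F,-1]
    return f["eye"]+d*(z-f["eye"][2])/d[2]
brown=lambda h,s,v:(h<20)&(s>100)&(v>60)
grey=lambda h,s,v:(s<75)&(v>75)
handle=lambda p:[place(box(-80,p[3],-12,12,-12,12),p,24.6,.044)]
lampm=lambda p:[place(box(-88,106,-15,15,0,20),p),place(box(-80,80,-10,10,20,25),p),place(box(106,158,-24,24,0,72),p)]
traym=lambda p:[place(box(-104,104,-64,64,0,20),p)]
E
cat > m.py <<'E'
from h import *; from bench import r
T=r.grab_frame("top");Sd=r.grab_frame("side")
def ang(a,b):d=b-a;return np.degrees(np.arctan2(d[1],d[0]))
def show(n,o,f=None):print(n,np.round(o[0],4),"err",round(o[1],1),o[2])
# lamp
a,b=ray(T,387.5,171.5,.02),ray(T,332,208,.07)
roi=(318,395,160,225)
m=mask(T,roi,grey)
n,l,st,ce=cv2.connectedComponentsWithStats(m.astype(np.uint8));print(st[1:].tolist())
k=max(range(1,n),key=lambda i:st[i][4]);m=(l==k)*1.
u=(b-a)/np.linalg.norm(b-a);c=a+u*.088
L=fit([(T,m,roi)],lampm,[c[0],c[1],ang(a,b)],np.array([.004,.004,3]));show("lamp",L)
# handle
g=ray(T,463,224,.044);bt=ray(T,478.5,233,.02)
rt=(450,490,210,245);rs=(452-90,482-90,262,315)
obs=[(f,mask(f,q,brown),q) for f,q in((T,rt),(Sd,rs))]
for o in(obs,obs[:1],obs[1:]):
    H=fit(o,handle,[g[0],g[1],ang(bt,g),25],np.array([.005,.005,4,5]));show("handle",H)
# tray
rr=(200,280,184,244);g=ray(T,239.5,214,.02)
m=mask(T,rr,lambda h,s,v:(s<75));m=cv2.morphologyEx(m,cv2.MORPH_CLOSE,np.ones((3,3)))
show("tray",fit([(T,m,rr)],traym,[g[0],g[1],ang(ray(T,270,208,.02),ray(T,209,220,.02))],np.array([.004,.004,3])))
b=ray(T,(315+345/5),(140+348/5),.0);print("bottle~",b, "side base",ray(Sd,330+(415-360)/4,180+268/4,0))
E
python3 m.py
```

```text
[[11, 0, 21, 13, 153], [0, 8, 71, 50, 873], [50, 34, 27, 2, 50], [59, 39, 12, 18, 51], [70, 38, 1, 1, 1]]
lamp [ 5.964000e-01 -4.610000e-02  1.247075e+02] err 212.5 [np.float64(873.0)]
handle [ 0.4809 -0.3512 65.0165 26.8275] err 222.1 [np.float64(294.0), np.float64(305.0)]
handle [ 0.4832 -0.3528 63.8897 10.6726] err 139.9 [np.float64(294.0)]
handle [ 0.4813 -0.3497 63.9396 27.2929] err 45.0 [np.float64(305.0)]
tray [  0.5007   0.3696 102.6597] err 144.7 [np.float64(2576.0)]
bottle~ [ 0.51984065 -0.11358311  0.        ] side base [ 0.51596173 -0.12500543  0.        ]
```

```bash
sed -i 's/rt=(450,490,210,245)/rt=(450,485,210,245)/' m.py; sed -i 's/^m=mask(T,roi,grey)/m=mask(T,roi,lambda h,s,v:((s<70)\&(v>75)))\nm=cv2.morphologyEx(m,cv2.MORPH_OPEN,np.ones((3,3)))/' m.py
cat >> m.py <<'E'
out=[]
for f,polys,roi in((T,lampm(L[0]),(312,392,150,230)),(T,handle(H[0]),(430,500,190,250)),(Sd,handle(H[0]),(350,420,250,320))):
    c0,c1,r0,r1=roi;im=np.ascontiguousarray(cv2.resize(f["pixels"][r0:r1,c0:c1],None,fx=5,fy=5,interpolation=cv2.INTER_NEAREST)[:,:,::-1])
    for P in polys:
        q=(proj(f,P)-[c0,r0]+.5)*5
        cv2.polylines(im,[cv2.convexHull(q.astype(np.float32)).astype(int)],True,(0,255,0),1)
    out.append(cv2.resize(im,(266,int(im.shape[0]*266/im.shape[1]))) if 0 else im[:400,:])
h=max(o.shape[0] for o in out);im=cv2.hconcat([cv2.copyMakeBorder(o,0,h-o.shape[0],0,0,cv2.BORDER_CONSTANT) for o in out])
cv2.imwrite("pics/ov1.png",cv2.resize(im,(800,int(h*800/im.shape[1]))))
E
python3 m.py
```

```text
[[12, 0, 20, 12, 151], [5, 9, 65, 48, 772]]
lamp [ 5.964000e-01 -4.630000e-02  1.247306e+02] err 136.4 [np.float64(772.0)]
handle [ 0.4809 -0.3512 65.0165 26.8275] err 125.1 [np.float64(197.0), np.float64(305.0)]
handle [ 0.4832 -0.3528 63.8897 10.6726] err 42.9 [np.float64(197.0)]
handle [ 0.4813 -0.3497 63.9396 27.2929] err 45.0 [np.float64(305.0)]
tray [  0.5006   0.3698 102.895 ] err 141.9 [np.float64(2573.0)]
bottle~ [ 0.51984065 -0.11358311  0.        ] side base [ 0.51596173 -0.12500543  0.        ]
```

View pics/ov1.png

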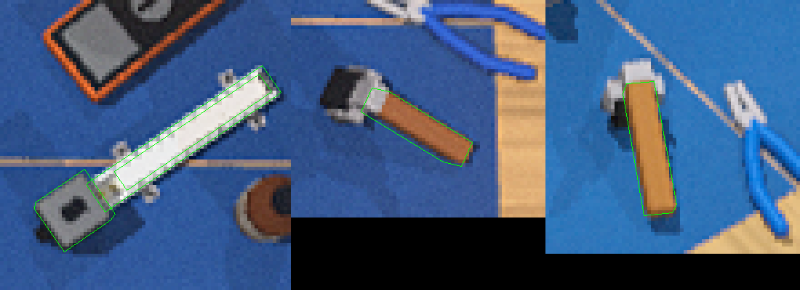

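Lamp: (0.596, -0.046), yaw 124.7°. Roller grip: (0.482, -0.351), yaw 64°. Tray: (0.501, 0.370), yaw 103°. The bottle is about 106 mm off the lamp's line. These agree with the given sizes and with the reach, so I'll plan the grasp.

```bash
cat > p.py <<'E'
# usage: p.py x y z heading pitch(front up) back_mm   point = roller grip point
import sys,numpy as np; from scipy.spatial.transform import Rotation as R; from bench import r
x,y,z,hd,pt,bk=map(float,sys.argv[1:7]); s=r.state()
Rt=(R.from_euler('z',hd,degrees=True)*R.from_euler('y',-pt,degrees=True)*R.from_euler('x',180,degrees=True)).as_matrix()
dr=(R.from_matrix(s["orientation"]).inv()*R.from_matrix(Rt)).as_rotvec()
tcp=np.array([x,y,z])+Rt[:,2]*(r.grip_depth-bk/1000)
d=tcp-s["tcp_pos"]
print("t",round(s["t"],2),"tcp",np.round(s["tcp_pos"],4),"target",np.round(tcp,4))
print("turn rad",np.round(dr,3),"rows",np.abs(dr).max()/.187,np.linalg.norm(dr)/.1867)
print("shift now-axes mm",np.round(d@s["orientation"]*1e3,1),"target-axes",np.round(d@Rt*1e3,1))
print("F",np.round(s["wrist_force"],1),"grip",s["grip_width"],s["grip_force"],"j",np.round(s["joint_positions"],0))
E
python3 p.py .482 -.351 .044 64 24.6 80
```

```text
t 0.3 tcp [ 0.1455 -0.5043  0.2057] target [ 0.4708 -0.3739  0.0997]
turn rad [ 0.179  0.404 -0.823] rows 4.401672308983156 5.0031644778036695
shift now-axes mm [348.7 -35.  106. ] target-axes [192.1 235.3 204.5]
F [-0.   0.5  0. ] grip 0.08511563434828298 0.0 j [-82.  17.  -9.  65.  -0.  82.]
```

>>> jog_arm(
  targets=[
    [0, 0, 0, 50, -5, 6, 1],
    [0, 0, 0, 50, -5, 6, 1],
    [0, 0, 0, 50, -5, 6, 1],
    [0, 0, 0, 50, -5, 6, 1],
    [0, 0, 0, 50, -5, 6, 1],
    [0, 0, 0, 50, -5, 6, 1],
    [0, 0, 0, 49, -5, 6, 1],
    [0.03, 0.067, -0.137, 0, 0, 0, 1],
    [0.03, 0.067, -0.137, 0, 0, 0, 1],
    [0.03, 0.067, -0.137, 0, 0, 0, 1],
    [0.03, 0.067, -0.137, 0, 0, 0, 1],
    [0.03, 0.067, -0.137, 0, 0, 0, 1],
    [0.03, 0.067, -0.137, 0, 0, 0, 1],
    [0, 0, 0, 0, 0, 0, 1],
    [0, 0, 0, 0, 0, 0, 1],
  ],
  grip_force=120,
)

```text
t: 2.17
tcp_pos: [0.4712, -0.374, 0.1638]
orientation: [[0.403, 0.897, 0.181], [0.816, -0.442, 0.372], [0.414, -0.003, -0.91]]
wrist_force: [0.5, -0.1, -0.6]
grip_width: 0.0858
grip_force: 0.0
```

```bash
python3 p.py .482 -.351 .044 64 24.6 0
```

```text
t 2.17 tcp [ 0.4712 -0.374   0.1638] target [ 0.4854 -0.344   0.027 ]
turn rad [-0.001  0.003 -0.004] rows 0.02344699745539269 0.02765991553814209
shift now-axes mm [-2.640e+01 -1.000e-01  1.383e+02] target-axes [-26.8  -0.4 138.2]
F [ 0.5 -0.1 -0.6] grip 0.08580629798167339 0.0 j [-57.  36.  10.  78.  21.  56.]
```

>>> jog_arm(
  targets=[
    [0, 0, 0, -26, 0, 20, 1],
    [0, 0, 0, 0, 0, 40, 1],
    [0, 0, 0, 0, 0, 40, 1],
    [0, 0, 0, 0, 0, 25, 1],
    [0, 0, 0, 0, 0, 13, 1],
    [0, 0, 0, 0, 0, 0, 1],
    [0, 0, 0, 0, 0, 0, -1],
    [0, 0, 0, 0, 0, 0, -1],
    [0, 0, 0, 0, 0, 0, -1],
    [0, 0, 0, 0, 0, 0, -1],
    [0, 0, 0, 0, 0, 0, -1],
    [0, 0, 0, 0, 0, 0, -1],
    [0, 0, 0, 0, 0, 0, -1],
    [0, 0, 0, 0, 0, 0, -1],
  ],
  grip_force=120,
)

```text
t: 3.92
tcp_pos: [0.4858, -0.3443, 0.0284]
orientation: [[0.4, 0.898, 0.182], [0.817, -0.44, 0.373], [0.415, -0.001, -0.91]]
wrist_force: [-1.8, -0.5, 6.0]
grip_width: 0.0191
grip_force: 117.8
```

```bash
python3 p.py .482 -.351 .044 64 24.6 0
```

```text
t 3.92 tcp [ 0.4858 -0.3443  0.0284] target [ 0.4854 -0.344   0.027 ]
turn rad [-0.     0.002 -0.001] rows 0.008828104531494466 0.011817683236194759
shift now-axes mm [-0.5 -0.5  1.3] target-axes [-0.5 -0.5  1.3]
F [-1.8 -0.5  6. ] grip 0.019113092033825673 117.75232907384634 j [-55.  41.  -2.  59.  21.  59.]
```

>>> jog_arm(
  targets=[
    [0, 0, 0, 8, 0, -18, -1],
    [0, 0, 0, 17, 0, -36, -1],
    [0, 0, 0, 17, 0, -36, -1],
    [0, 0, 0, 17, 0, -36, -1],
    [0, 0, 0, 17, 0, -36, -1],
    [0, 0, 0, 0, 0, 0, -1],
    [0, 0, 0, 0, 0, 0, -1],
  ],
)

```text
t: 4.8
tcp_pos: [0.4864, -0.342, 0.2054]
orientation: [[0.401, 0.898, 0.18], [0.817, -0.439, 0.374], [0.415, -0.003, -0.91]]
wrist_force: [0.1, -0.2, -2.6]
grip_width: 0.0195
grip_force: 118.3
```

```bash
python3 p.py .482 -.351 .22 64 24.6 0; python3 - <<'E'
from bench import r; import cv2
a=r.grab_frame("side")["pixels"][180:340,280:440,::-1];b=r.grab_frame("top")["pixels"][160:260,400:500,::-1]
cv2.imwrite("pics/g1.png",cv2.hconcat([cv2.resize(a,(400,400),interpolation=2),cv2.resize(b,(400,400),interpolation=2)]))
E
```

```text
t 4.8 tcp [ 0.4864 -0.342   0.2054] target [ 0.4854 -0.344   0.203 ]
turn rad [-0.002  0.001 -0.002] rows 0.011083580836371256 0.01645589562113771
shift now-axes mm [-3.   0.   1.3] target-axes [-3.  -0.   1.3]
F [ 0.1 -0.2 -2.6] grip 0.0194751074910176 118.34269658647827 j [-55.  33.  11.  81.  21.  59.]
```

View pics/g1.png

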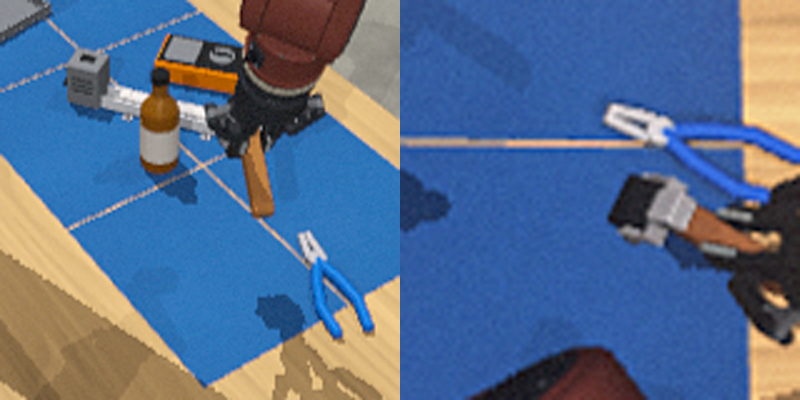

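The grasp holds: the side crop shows the handle clamped just behind the fork, and the weight reads about 3 N. Next I'll move to a hover over the end1 side with the handle 12° front down.

```bash
cat > l.py <<'E'
# l.py axle_x_mm wheel_bottom_z_mm pitch [y_mm]: lamp-relative target
import sys,os,numpy as np
ax,zb,pt=map(float,sys.argv[1:4]);yo=float(sys.argv[4]) if len(sys.argv)>4 else 0
a=np.radians(pt);f=32*np.cos(a)+39*np.sin(a);h=-32*np.sin(a)+39*np.cos(a)+22
u=np.radians(124.7);gx=(ax-f)/1e3;w=np.array([.5964,-.0463])+gx*np.array([np.cos(u),np.sin(u)])+yo/1e3*np.array([-np.sin(u),np.cos(u)])
os.system(f"python3 p.py {w[0]} {w[1]} {(zb+h)/1e3} 124.7 {pt} 0")
E
python3 l.py -74 100 -12
```

```text
t 4.9 tcp [ 0.4862 -0.3416  0.2049] target [ 0.6539 -0.1294  0.1485]
turn rad [ 0.114 -0.579 -1.071] rows 5.727808187986518 6.5494973542483415
shift now-axes mm [217.   57.7 161. ] target-axes [ 89.  258.7  38.7]
F [-0.  -0.2 -3.1] grip 0.01892031926456833 118.34227789644501 j [-55.  33.  11.  81.  21.  59.]
```

>>> jog_arm(
  targets=[
    [0, 0, 0, 13.5, 30, 6, -1],
    [0, 0, 0, 13.5, 30, 6, -1],
    [0, 0, 0, 13.5, 30, 6, -1],
    [0, 0, 0, 13.5, 30, 6, -1],
    [0, 0, 0, 13.5, 30, 6, -1],
    [0.0143, -0.0724, -0.134, 0, 0, 0, -1],
    [0.0143, -0.0724, -0.134, 0, 0, 0, -1],
    [0.0143, -0.0724, -0.134, 0, 0, 0, -1],
    [0.0143, -0.0724, -0.134, 0, 0, 0, -1],
    [0.0143, -0.0724, -0.134, 0, 0, 0, -1],
    [0.0143, -0.0724, -0.134, 0, 0, 0, -1],
    [0.0143, -0.0724, -0.134, 0, 0, 0, -1],
    [0.0143, -0.0724, -0.134, 0, 0, 0, -1],
    [0, 0, 0, 0, 0, 0, -1],
    [0, 0, 0, 0, 0, 0, -1],
  ],
)

```text
t: 6.78
tcp_pos: [0.6537, -0.3417, 0.2063]
orientation: [[-0.555, 0.823, 0.119], [0.805, 0.568, -0.171], [-0.209, 0.001, -0.978]]
wrist_force: [-1.0, -0.3, -3.2]
grip_width: 0.0189
grip_force: 118.8
```

```bash
python3 l.py -74 80 -12
```

```text
t 6.78 tcp [ 0.6537 -0.3417  0.2063] target [ 0.6539 -0.1294  0.1285]
turn rad [ 0.     0.001 -0.002] rows 0.01124869038108922 0.012231413791324947
shift now-axes mm [187.1 120.6  39.7] target-axes [186.8 121.   39.8]
F [-1.  -0.3 -3.2] grip 0.018910513389097005 118.79116491501918 j [-31.  31.  12.  60.  -5.  24.]
```

>>> jog_arm(
  targets=[
    [0, 0, 0, 37, 24, 0, -1],
    [0, 0, 0, 38, 24, 8, -1],
    [0, 0, 0, 38, 24, 8, -1],
    [0, 0, 0, 37, 24, 12, -1],
    [0, 0, 0, 37, 24.6, 12, -1],
    [0, 0, 0, 0, 0, 0, -1],
    [0, 0, 0, 0, 0, 0, -1],
  ],
)

```text
t: 7.65
tcp_pos: [0.6544, -0.1306, 0.1285]
orientation: [[-0.556, 0.823, 0.12], [0.804, 0.569, -0.173], [-0.211, 0.0, -0.977]]
wrist_force: [-0.4, -0.1, -2.9]
grip_width: 0.0189
grip_force: 118.8
```

```bash
python3 l.py -74 30 -12; python3 - <<'E'
from bench import r; import cv2
a=r.grab_frame("side")["pixels"][160:280,280:400,::-1];b=r.grab_frame("top")["pixels"][130:230,310:410,::-1]
cv2.imwrite("pics/g2.png",cv2.hconcat([cv2.resize(a,(400,400),interpolation=2),cv2.resize(b,(400,400),interpolation=2)]))
E
```

```text
t 7.65 tcp [ 0.6544 -0.1306  0.1285] target [ 0.6539 -0.1294  0.0785]
turn rad [ 0.     0.003 -0.001] rows 0.01670026991771835 0.017319977679791373
shift now-axes mm [11.8  0.3 48.6] target-axes [11.6  0.4 48.6]
F [-0.4 -0.1 -2.9] grip 0.018949484696618724 118.8433033414185 j [-13.  28.  -5.  48.  -8.  41.]
```

View pics/g2.png

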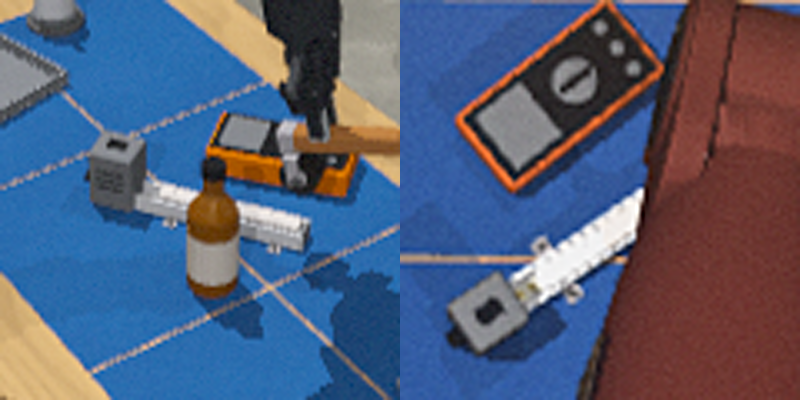

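>>> jog_arm(
  targets=[
    [0, 0, 0, 4, 0.3, 17, -1],
    [0, 0, 0, 4, 0, 17, -1],
    [0, 0, 0, 4, 0, 15, -1],
    [0, 0, 0, 0, 0, 0, -1],
    [0, 0, 0, 0, 0, 0, -1],
  ],
)

```text
t: 8.38
tcp_pos: [0.6537, -0.1288, 0.0787]
orientation: [[-0.557, 0.822, 0.121], [0.803, 0.57, -0.174], [-0.212, 0.001, -0.977]]
wrist_force: [0.6, -0.4, -3.5]
grip_width: 0.0192
grip_force: 118.8
```

>>> jog_arm(
  targets=[
    [0, 0, 0, 0.4, 0, 2, -1],
    [0, 0, 0, 0.4, 0, 2, -1],
    [0, 0, 0, 0.4, 0, 2, -1],
    [0, 0, 0, 0, 0, 0, -1],
  ],
)

```text
t: 8.88
tcp_pos: [0.6536, -0.1286, 0.0723]
orientation: [[-0.557, 0.822, 0.121], [0.803, 0.57, -0.174], [-0.212, 0.001, -0.977]]
wrist_force: [-0.4, -0.3, 0.8]
grip_width: 0.019
grip_force: 119.4
```

>>> jog_arm(
  targets=[
    [0, 0, 0, 0.2, 0, 1, -1],
    [0, 0, 0, 0.2, 0, 1, -1],
    [0, 0, 0, 0, 0, 0, -1],
  ],
)

```text
t: 9.25
tcp_pos: [0.6534, -0.1285, 0.07]
orientation: [[-0.557, 0.822, 0.121], [0.803, 0.57, -0.173], [-0.211, 0.0, -0.977]]
wrist_force: [0.3, -0.2, 2.9]
grip_width: 0.019
grip_force: 119.6
```

```bash
python3 l.py -74 21 -12
```

```text
t 9.25 tcp [ 0.6534 -0.1285  0.07  ] target [ 0.6539 -0.1294  0.0695]
turn rad [0.001 0.003 0.001] rows 0.01854128618600022 0.019424429454826777
shift now-axes mm [-0.9 -0.1  0.7] target-axes [-0.9 -0.1  0.7]
F [ 0.3 -0.2  2.9] grip 0.019044803234376063 119.61891175626079 j [-13.  31. -10.  40.  -8.  41.]
```

>>> jog_arm(
  targets=[
    [0, 0, 0, 0.2, 0, 1, -1],
    [0, 0, 0, 0.2, 0, 1, -1],
    [0, 0, 0, 0, 0, 0, -1],
  ],
)

```text
t: 9.62
tcp_pos: [0.6539, -0.1289, 0.0686]
orientation: [[-0.557, 0.822, 0.122], [0.803, 0.57, -0.174], [-0.212, 0.001, -0.977]]
wrist_force: [-0.9, -0.6, 7.1]
grip_width: 0.0191
grip_force: 120.3
```

>>> jog_arm(
  targets=[
    [0, 0, 0, 0.2, 0, 1, -1],
    [0, 0, 0, 0.2, 0, 1, -1],
    [0, 0, 0, 0, 0, 0, -1],
  ],
)

```text
t: 10.0
tcp_pos: [0.6548, -0.1296, 0.0679]
orientation: [[-0.556, 0.822, 0.124], [0.803, 0.57, -0.176], [-0.215, 0.002, -0.977]]
wrist_force: [-1.9, -2.1, 16.1]
grip_width: 0.0192
grip_force: 121.3
```

>>> jog_arm(
  targets=[
    [0, 0, 0, 0.2, 0, 1, -1],
    [0, 0, 0, 0.2, 0, 1, -1],
    [0, 0, 0, 0, 0, 0, -1],
  ],
)

```text
t: 10.38
tcp_pos: [0.6558, -0.1305, 0.0673]
orientation: [[-0.555, 0.822, 0.126], [0.803, 0.569, -0.177], [-0.217, 0.003, -0.976]]
wrist_force: [-4.4, -2.7, 24.8]
grip_width: 0.0194
grip_force: 122.3
```

```bash
python3 l.py -74 21 -12;  python3 - <<'E'
from bench import r; import cv2
a=r.grab_frame("side")["pixels"][180:280,310:460,::-1]
cv2.imwrite("pics/g3.png",cv2.resize(a,(750,500),interpolation=2))
E
```

```text
t 10.38 tcp [ 0.6558 -0.1305  0.0673] target [ 0.6539 -0.1294  0.0695]
turn rad [ 0.002  0.01  -0.   ] rows 0.051713678054786834 0.05352212118423374
shift now-axes mm [ 1.4 -0.9 -2.5] target-axes [ 1.4 -0.9 -2.5]
F [-4.4 -2.7 24.8] grip 0.01938777085026437 122.26359788328409 j [-13.  31. -10.  39.  -8.  41.]
```

View pics/g3.png

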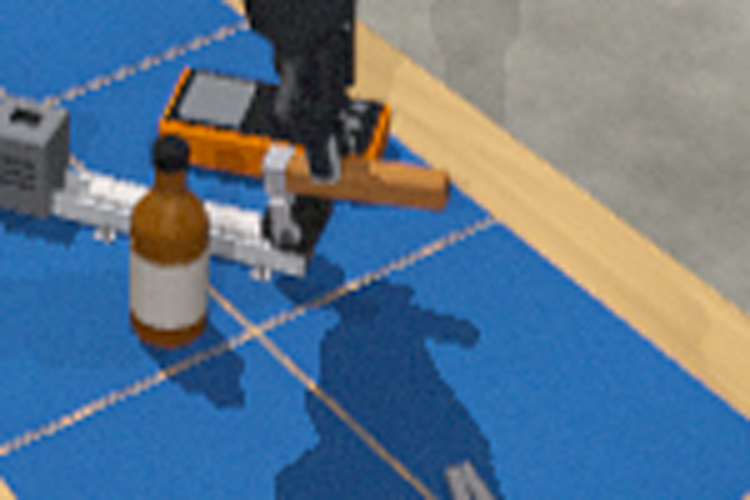

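Wheel is on the end1 area at about (290,235) in the crop, handle clear of everything. About 28 N of press; now rolling.

>>> jog_arm(
  targets=[
    [0, 0, 0, 3.9, 0, -0.85, -1],
    [0, 0, 0, 3.9, 0, -0.85, -1],
    [0, 0, 0, 3.9, 0, -0.85, -1],
    [0, 0, 0, 3.9, 0, -0.85, -1],
    [0, 0, 0, 3.9, 0, -0.85, -1],
    [0, 0, 0, 0, 0, 0, -1],
  ],
)

```text
t: 11.18
tcp_pos: [0.6452, -0.1147, 0.0681]
orientation: [[-0.555, 0.822, 0.127], [0.803, 0.569, -0.179], [-0.22, 0.003, -0.976]]
wrist_force: [-3.2, -6.4, 25.4]
grip_width: 0.0193
grip_force: 122.5
```

```bash
python3 l.py -54 21 -12
```

```text
t 11.18 tcp [ 0.6452 -0.1147  0.0681] target [ 0.6426 -0.113   0.0695]
turn rad [ 0.003  0.012 -0.001] rows 0.06421535784965085 0.06616557650974919
shift now-axes mm [ 2.6 -1.1 -2.1] target-axes [ 2.6 -1.1 -2. ]
F [-3.2 -6.4 25.4] grip 0.019328736387995742 122.50638322904706 j [-12.  30. -12.  39.  -9.  43.]
```

>>> jog_arm(
  targets=[
    [0, 0, 0, 4.1, -0.2, -0.4, -1],
    [0, 0, 0, 4.1, -0.2, -0.4, -1],
    [0, 0, 0, 3.9, -0.2, -0.85, -1],
    [0, 0, 0, 3.9, -0.2, -0.85, -1],
    [0, 0, 0, 3.9, -0.2, -0.85, -1],
    [0, 0, 0, 3.9, 0, -0.85, -1],
    [0, 0, 0, 3.9, 0, -0.85, -1],
    [0, 0, 0, 3.9, 0, -0.85, -1],
    [0, 0, 0, 0, 0, 0, -1],
  ],
)

```text
t: 12.3
tcp_pos: [0.6269, -0.0887, 0.0677]
orientation: [[-0.554, 0.822, 0.129], [0.803, 0.569, -0.179], [-0.22, 0.004, -0.975]]
wrist_force: [-2.4, -5.8, 29.0]
grip_width: 0.0192
grip_force: 122.9
```

```bash
python3 l.py -22 21 -12
```

```text
t 12.3 tcp [ 0.6269 -0.0887  0.0677] target [ 0.6243 -0.0867  0.0695]
turn rad [ 0.004  0.013 -0.001] rows 0.06795498101750135 0.07215309067499555
shift now-axes mm [ 2.7 -0.9 -2.5] target-axes [ 2.7 -0.9 -2.5]
F [-2.4 -5.8 29. ] grip 0.019249304783811854 122.94002942740917 j [-10.  28. -16.  37.  -9.  45.]
```

>>> jog_arm(
  targets=[
    [0, 0, 0, 3.9, -0.2, -0.8, -1],
    [0, 0, 0, 3.9, -0.2, -0.8, -1],
    [0, 0, 0, 3.9, -0.2, -0.8, -1],
    [0, 0, 0, 3.9, -0.2, -0.8, -1],
    [0, 0, 0, 3.9, 0, -0.85, -1],
    [0, 0, 0, 3.9, 0, -0.85, -1],
    [0, 0, 0, 3.9, 0, -0.85, -1],
    [0, 0, 0, 3.9, 0, -0.85, -1],
    [0, 0, 0, 3.9, 0, -0.85, -1],
    [0, 0, 0, 3.9, 0, -0.85, -1],
    [0, 0, 0, 3.9, 0, -0.85, -1],
    [0, 0, 0, 3.9, 0, -0.85, -1],
    [0, 0, 0, 0, 0, 0, -1],
  ],
)

```text
t: 13.92
tcp_pos: [0.5995, -0.0495, 0.0675]
orientation: [[-0.554, 0.822, 0.13], [0.803, 0.569, -0.178], [-0.22, 0.006, -0.975]]
wrist_force: [-1.8, -5.2, 30.2]
grip_width: 0.0192
grip_force: 123.1
```

```bash
python3 l.py 26 21 -12
```

```text
t 13.93 tcp [ 0.5995 -0.0495  0.0675] target [ 0.597  -0.0472  0.0695]
turn rad [ 0.005  0.013 -0.001] rows 0.06825147613266914 0.07445500891150593
shift now-axes mm [ 2.8 -0.7 -2.7] target-axes [ 2.8 -0.7 -2.6]
F [-1.8 -5.2 30.2] grip 0.01917346469791667 123.11312695965171 j [ -6.  25. -20.  36.  -9.  48.]
```

>>> jog_arm(
  targets=[
    [0, 0, 0, 3.9, -0.2, -0.82, -1],
    [0, 0, 0, 3.9, -0.2, -0.82, -1],
    [0, 0, 0, 3.9, -0.2, -0.82, -1],
    [0, 0, 0, 3.9, 0, -0.85, -1],
    [0, 0, 0, 3.9, 0, -0.85, -1],
    [0, 0, 0, 3.9, 0, -0.85, -1],
    [0, 0, 0, 3.9, 0, -0.85, -1],
    [0, 0, 0, 3.9, 0, -0.85, -1],
    [0, 0, 0, 3.9, 0, -0.85, -1],
    [0, 0, 0, 3.9, 0, -0.85, -1],
    [0, 0, 0, 3.9, 0, -0.85, -1],
    [0, 0, 0, 3.9, 0, -0.85, -1],
    [0, 0, 0, 0, 0, 0, -1],
  ],
)

```text
t: 15.55
tcp_pos: [0.5712, -0.0092, 0.0668]
orientation: [[-0.555, 0.822, 0.129], [0.803, 0.57, -0.176], [-0.218, 0.006, -0.976]]
wrist_force: [-0.9, -1.4, 31.3]
grip_width: 0.0193
grip_force: 122.9
```

```bash
python3 l.py 74 21 -12
```

```text
t 15.55 tcp [ 0.5712 -0.0092  0.0668] target [ 0.5697 -0.0077  0.0695]
turn rad [ 0.006  0.01  -0.   ] rows 0.05384228389764797 0.06309100581618478
shift now-axes mm [ 1.4 -0.4 -3.1] target-axes [ 1.5 -0.4 -3.1]
F [-0.9 -1.4 31.3] grip 0.01930899571761297 122.88216495886445 j [ -2.  23. -24.  35. -10.  52.]
```

Forward drag fell from 6 N to about 1 N at the end, so nothing stands proud ahead of the wheel. I'll go slightly further and then make a return pass with somewhat more force.

>>> jog_arm(
  targets=[
    [0, 0, 0, 2.5, 0, 0.3, -1],
    [0, 0, 0, 1.5, 0, 0.3, -1],
    [0, 0, 0, 0, 0, 0, -1],
    [0, 0, 0, -5.9, 0, 1.28, -1],
    [0, 0, 0, -5.9, 0, 1.28, -1],
    [0, 0, 0, -5.9, 0, 1.28, -1],
    [0, 0, 0, -5.9, 0, 1.28, -1],
    [0, 0, 0, -5.9, 0, 1.28, -1],
    [0, 0, 0, -5.9, 0, 1.28, -1],
    [0, 0, 0, -5.9, 0, 1.28, -1],
    [0, 0, 0, -5.9, 0, 1.28, -1],
    [0, 0, 0, -5.9, 0, 1.28, -1],
    [0, 0, 0, -5.9, 0, 1.28, -1],
    [0, 0, 0, -5.9, 0, 1.28, -1],
    [0, 0, 0, -5.9, 0, 1.28, -1],
  ],
)

```text
t: 17.42
tcp_pos: [0.6109, -0.066, 0.066]
orientation: [[-0.555, 0.822, 0.13], [0.803, 0.57, -0.176], [-0.218, 0.007, -0.976]]
wrist_force: [-2.4, 0.4, 32.4]
grip_width: 0.0188
grip_force: 123.0
```

```bash
python3 l.py 4 21 -12
```

```text
t 17.43 tcp [ 0.6109 -0.066   0.066 ] target [ 0.6095 -0.0653  0.0695]
turn rad [ 0.007  0.011 -0.001] rows 0.05760531625293475 0.06807104292152338
shift now-axes mm [ 0.6 -0.7 -3.7] target-axes [ 0.7 -0.7 -3.7]
F [-2.4  0.4 32.4] grip 0.018831771406609413 122.98054039478302 j [ -8.  26. -18.  36.  -9.  47.]
```

>>> jog_arm(
  targets=[
    [0, 0, 0, -5.9, -0.1, 1.28, -1],
    [0, 0, 0, -5.9, -0.1, 1.28, -1],
    [0, 0, 0, -5.9, -0.1, 1.28, -1],
    [0, 0, 0, -5.9, -0.1, 1.28, -1],
    [0, 0, 0, -5.9, -0.1, 1.28, -1],
    [0, 0, 0, -5.9, 0, 1.28, -1],
    [0, 0, 0, -5.9, 0, 1.28, -1],
    [0, 0, 0, -5.9, 0, 1.28, -1],
    [0, 0, 0, -5.9, 0, 1.28, -1],
    [0, 0, 0, -5.9, 0, 1.28, -1],
    [0, 0, 0, -5.9, 0, 1.28, -1],
    [0, 0, 0, -5.9, 0, 1.28, -1],
    [0, 0, 0, -5.9, 0, 1.28, -1],
    [0, 0, 0, 0, 0, 0, -1],
  ],
)

```text
t: 19.18
tcp_pos: [0.656, -0.1315, 0.0666]
orientation: [[-0.554, 0.822, 0.131], [0.803, 0.57, -0.177], [-0.22, 0.007, -0.975]]
wrist_force: [0.3, 0.2, 31.1]
grip_width: 0.0189
grip_force: 122.9
```

```bash
python3 l.py -74 21 -12
```

```text
t 19.18 tcp [ 0.656  -0.1315  0.0666] target [ 0.6539 -0.1294  0.0695]
turn rad [ 0.007  0.012 -0.001] rows 0.06683508821877644 0.07777351286853496
shift now-axes mm [ 2.2 -0.5 -3.4] target-axes [ 2.2 -0.5 -3.4]
F [ 0.3  0.2 31.1] grip 0.018871776749654467 122.90626927628182 j [-13.  31. -11.  39.  -8.  41.]
```

>>> jog_arm(
  targets=[
    [0, 0, 0, 0.3, -0.2, 1, -1],
    [0, 0, 0, 6.8, -0.2, -1.5, -1],
    [0, 0, 0, 6.8, -0.1, -1.5, -1],
    [0, 0, 0, 6.8, 0, -1.5, -1],
    [0, 0, 0, 6.8, 0, -1.5, -1],
    [0, 0, 0, 6.8, 0, -1.5, -1],
    [0, 0, 0, 6.8, 0, -1.5, -1],
    [0, 0, 0, 6.8, 0, -1.5, -1],
    [0, 0, 0, 6.8, 0, -1.5, -1],
    [0, 0, 0, 6.8, 0, -1.5, -1],
    [0, 0, 0, 6.8, 0, -1.5, -1],
    [0, 0, 0, 6.8, 0, -1.5, -1],
  ],
)

```text
t: 20.68
tcp_pos: [0.6127, -0.0688, 0.0666]
orientation: [[-0.554, 0.822, 0.133], [0.803, 0.57, -0.178], [-0.222, 0.009, -0.975]]
wrist_force: [0.9, -2.8, 38.0]
grip_width: 0.0191
grip_force: 123.7
```

>>> jog_arm(
  targets=[
    [0, 0, 0, 6.8, 0, -1.5, -1],
    [0, 0, 0, 6.8, 0, -1.5, -1],
    [0, 0, 0, 6.8, 0, -1.5, -1],
    [0, 0, 0, 6.8, 0, -1.5, -1],
    [0, 0, 0, 6.8, 0, -1.5, -1],
    [0, 0, 0, 6.8, 0, -1.5, -1],
    [0, 0, 0, 6.8, 0, -1.5, -1],
    [0, 0, 0, 6.8, 0, -1.5, -1],
    [0, 0, 0, 6.8, 0, -1.5, -1],
    [0, 0, 0, 2, 0, -0.4, -1],
    [0, 0, 0, 0, 0, 0, -1],
  ],
)

```text
t: 22.05
tcp_pos: [0.5752, -0.0146, 0.066]
orientation: [[-0.555, 0.822, 0.132], [0.803, 0.57, -0.176], [-0.22, 0.008, -0.976]]
wrist_force: [-0.7, -0.7, 37.5]
grip_width: 0.0193
grip_force: 123.5
```

```bash
python3 l.py 74 120 -12
```

```text
t 22.05 tcp [ 0.5752 -0.0146  0.066 ] target [ 0.5697 -0.0077  0.1685]
turn rad [ 0.008  0.012 -0.001] rows 0.06418589555314347 0.0786025808900743
shift now-axes mm [ -13.9    0.3 -102. ] target-axes [ -12.7   -0.6 -102.1]
F [-0.7 -0.7 37.5] grip 0.019323248414383425 123.51195244118571 j [ -3.  23. -24.  35. -10.  52.]
```

Depth is the same within 0.6 mm along the strip at about 40 N net with negligible drag. I'll lift and turn towards the tray.

>>> jog_arm(
  targets=[
    [0, 0, 0, -8, 0, -36, -1],
    [0, 0, 0, -8, 0, -36, -1],
    [0, 0, 0, -8, 0, -36, -1],
    [0, 0, 0, -7, 0, -32, -1],
    [0, 0, 0, 0, 0, 0, -1],
  ],
)

```text
t: 22.68
tcp_pos: [0.5711, -0.0143, 0.2058]
orientation: [[-0.557, 0.822, 0.124], [0.803, 0.57, -0.173], [-0.213, 0.003, -0.977]]
wrist_force: [0.2, 0.1, -4.3]
grip_width: 0.0191
grip_force: 118.9
```

```bash
python3 p.py .5006 .3698 .16 103 24.6 0
```

```text
t 22.68 tcp [ 0.5711 -0.0143  0.2058] target [0.4988 0.3774 0.143 ]
turn rad [-0.039  0.635  0.384] rows 3.397328643923797 3.9825808870729245
shift now-axes mm [368.1 163.8 -15.4] target-axes [335.7  17.7 222.7]
F [ 0.2  0.1 -4.3] grip 0.019097117534141214 118.9123231425765 j [ -3.  16. -11.  55. -10.  52.]
```

>>> jog_arm(
  targets=[
    [0, 0, 0, 44.4, 20.5, -9.6, -1],
    [0, 0, 0, 44.4, 20.5, -9.6, -1],
    [0, 0, 0, 44.4, 20.5, -9.6, -1],
    [0, 0, 0, 44.4, 20.5, -9.6, -1],
    [0, 0, 0, 44.4, 20.5, -9.6, -1],
    [0, 0, 0, 44.4, 20.5, -9.6, -1],
    [0, 0, 0, 44.4, 20.5, -9.6, -1],
    [0, 0, 0, 44.4, 20.5, -9.6, -1],
    [-0.008, 0.127, 0.077, 0, 0, 0, -1],
    [-0.008, 0.127, 0.077, 0, 0, 0, -1],
    [-0.008, 0.127, 0.077, 0, 0, 0, -1],
    [-0.008, 0.127, 0.077, 0, 0, 0, -1],
    [-0.008, 0.127, 0.077, 0, 0, 0, -1],
    [0, 0, 0, 0, 0, 0, -1],
    [0, 0, 0, 0, 0, 0, -1],
  ],
)

```text
t: 24.55
tcp_pos: [0.4971, 0.3775, 0.2032]
orientation: [[-0.204, 0.974, -0.096], [0.887, 0.225, 0.404], [0.415, -0.003, -0.91]]
wrist_force: [-0.0, 1.0, -2.8]
grip_width: 0.0192
grip_force: 119.2
```

```bash
python3 p.py .5006 .3698 .055 103 24.6 0; python3 - <<'E'
from bench import r; import cv2
a=r.grab_frame("side")["pixels"][120:280,230:390,::-1];b=r.grab_frame("top")["pixels"][130:250,190:390,::-1]
cv2.imwrite("pics/g4.png",cv2.hconcat([cv2.resize(a,(300,300),interpolation=2),cv2.resize(b,(500,300),interpolation=2)]))
E
```

```text
t 24.55 tcp [0.4971 0.3775 0.2032] target [0.4988 0.3774 0.038 ]
turn rad [-0.003  0.002 -0.001] rows 0.014777173498350983 0.017961709473129844
shift now-axes mm [-69.    2.2 150.1] target-axes [-69.2   1.7 150. ]
F [-0.   1.  -2.8] grip 0.019200402566681752 119.18283906241413 j [17. 24. -4. 61. 24. 94.]
```

View pics/g4.png

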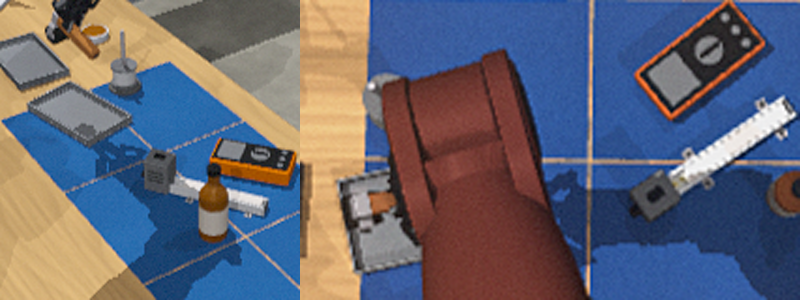

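>>> jog_arm(
  targets=[
    [0, 0, 0, -14, 0.4, 30, -1],
    [0, 0, 0, -16, 0.4, 35, -1],
    [0, 0, 0, -16, 0.4, 35, -1],
    [0, 0, 0, -14, 0.4, 30, -1],
    [0, 0, 0, -7, 0.4, 15, -1],
    [0, 0, 0, -2, 0, 5, -1],
    [0, 0, 0, 0, 0, 0, -1],
    [0, 0, 0, -0.6, 0, 1.4, -1],
    [0, 0, 0, 0, 0, 0, -1],
  ],
)

```text
t: 25.78
tcp_pos: [0.4997, 0.378, 0.0384]
orientation: [[-0.203, 0.975, -0.094], [0.886, 0.224, 0.406], [0.417, -0.001, -0.909]]
wrist_force: [-0.9, -0.8, -2.4]
grip_width: 0.0192
grip_force: 119.1
```

>>> jog_arm(
  targets=[
    [0, 0, 0, -0.8, 0, 1.8, -1],
    [0, 0, 0, 0, 0, 0, -1],
  ],
)

```text
t: 26.02
tcp_pos: [0.4991, 0.3778, 0.0356]
orientation: [[-0.203, 0.975, -0.095], [0.886, 0.224, 0.406], [0.417, -0.002, -0.909]]
wrist_force: [0.3, -0.3, -2.4]
grip_width: 0.0191
grip_force: 119.1
```

>>> jog_arm(
  targets=[
    [0, 0, 0, -0.8, 0, 1.8, -1],
    [0, 0, 0, 0, 0, 0, -1],
  ],
)

```text
t: 26.28
tcp_pos: [0.499, 0.3778, 0.0335]
orientation: [[-0.203, 0.975, -0.095], [0.886, 0.224, 0.406], [0.417, -0.002, -0.909]]
wrist_force: [-0.0, -0.1, -3.2]
grip_width: 0.0192
grip_force: 119.1
```

>>> jog_arm(
  targets=[
    [0, 0, 0, -0.4, 0, 1, -1],
    [0, 0, 0, 0, 0, 0, -1],
  ],
)

```text
t: 26.52
tcp_pos: [0.4992, 0.3781, 0.0327]
orientation: [[-0.203, 0.975, -0.095], [0.886, 0.224, 0.406], [0.417, -0.002, -0.909]]
wrist_force: [-0.0, 1.3, -2.1]
grip_width: 0.0192
grip_force: 119.3
```

>>> jog_arm(
  targets=[
    [0, 0, 0, -0.5, 0, 1, -1],
    [0, 0, 0, 0, 0, 0, -1],
    [0, 0, 0, 0, 0, 0, -0.3],
    [0, 0, 0, 0, 0, 0, 0],
    [0, 0, 0, 0, 0, 0, 0.3],
    [0, 0, 0, 0, 0, 0, 0.6],
    [0, 0, 0, 0, 0, 0, 0.6],
    [0, 0, 0, 0, 0, 0, 0.6],
    [0, 0, 0, 0, 0, -15, 0.6],
    [0, 0, 0, 0, 0, -30, 0.6],
    [0, 0, 0, 0, 0, -40, 0.6],
    [0, 0, 0, 0, 0, -50, 0.6],
    [0, 0, 0, 0, 0, -50, 0.6],
    [0, 0, 0, 0, 0, 0, 0.6],
  ],
)

```text
t: 28.28
tcp_pos: [0.5196, 0.3019, 0.2042]
orientation: [[-0.204, 0.975, -0.088], [0.886, 0.222, 0.407], [0.416, 0.006, -0.909]]
wrist_force: [0.0, 0.4, 0.2]
grip_width: 0.0683
grip_force: 0.0
```

>>> jog_arm(
  targets=[
    [0, 0, 0, -40, 0, -20, 0.6],
    [0, 0, 0, -50, 0, -20, 0.6],
    [0, 0, 0, -50, 0, -20, 0.6],
    [0, 0, 0, -50, 0, -20, 0.6],
    [0, 0, 0, 0, 0, 0, 0.6],
  ],
)

```text
t: 28.9
tcp_pos: [0.5636, 0.0988, 0.1924]
orientation: [[-0.199, 0.976, -0.094], [0.887, 0.22, 0.406], [0.417, -0.003, -0.909]]
wrist_force: [-0.8, 0.8, 0.0]
grip_width: 0.0683
grip_force: 0.0
```

```bash
python3 - <<'E'
from h import *; from bench import r
T=r.grab_frame("top");S=r.grab_frame("side");s=r.state();print(s["t"],s["tcp_pos"],s["wrist_force"])
a=S["pixels"][150:290,230:370,::-1];b=T["pixels"][140:250,195:395,::-1]
cv2.imwrite("pics/g5.png",cv2.hconcat([cv2.resize(a,(275,275),interpolation=2),cv2.resize(b,(500,275),interpolation=2)]))
E
```

```text
29.0 [0.56270917 0.10188663 0.19294875] [ 0.51938963  0.19673189 -0.88555728]
```

View pics/g5.png

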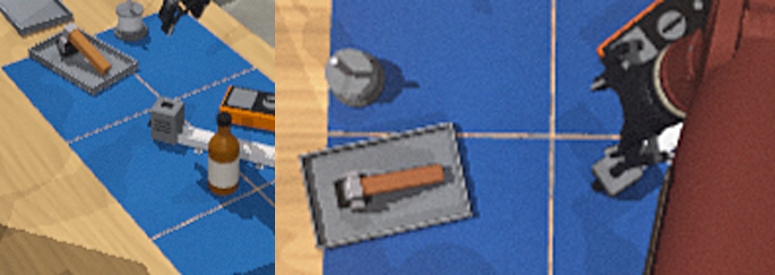

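The roller lies fully inside the tray at about (390,180) in the crop, released, with the gripper clear above the lamp. The bottle, meter and reel look unmoved. Handing in.

```bash
python3 -c "
from bench import r
print(r.sign_off())"
```

```text
the job is handed in; nothing more can be done
None
```

I rolled the strip from end1 to end10, back again and forward once more, then left the roller lying in the tool tray and handed the job in at about 29 s; no verdict came back. By wheel depth and press force the strip is home along its whole length, though I had no direct reading of its height.

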